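Shift the stock feeder into third

TASK

Shift the stock feeder into third gear: with the fingertips, never taking the red-knobbed lever between the fingers, push the lever into neutral, across to the right-hand side of its H-shaped gate, then forward (away from you) fully home into the third slot, the far right one marked with three dots. Leave it there and take the hand away; do not disturb the wax tin, tape measure, ear defenders and spanner.

Things in the scene. Friction and masses are not known exactly. Their poses are not given: they have to be found in the camera images.
- feeder: Stock feeder fixed on the bench, turned by up to 0.3 rad. Origin on the bench under the middle of its gate; x forward (away from the robot), y left, z up: the goal's forward, left and right. Green wheel housing 124 (x) x 360 (y), top 130 high, with a grey gear case 116 x 150 and a steel gate plate on it; below, a wooden panel and a 62 high aluminium fence beyond (sizes in mm).
- gate (a point): Middle of the steel gate plate's top face (104 x 92 mm, 168 mm above the bench), axes as the feeder's. Opening: two slots along x, 14 mm wide, 62 long, at y = +14 and -14 mm, joined at x = 0 by the neutral channel along y, 14 mm wide; round-nosed tongues stand between the slots. Black dots mark the slots: 1 far left, 2 near left, 3 far right (third), 4 near right.
- knob (a point): Centre of the lever's red ball knob, 44 mm in diameter, on a 10 mm steel rod, 170 mm from the pivot, which lies 85 mm above the feeder's origin. In the feeder's frame, mm: x = 170 sin(F), y = -170 sin(A) cos(F), z = 85 + 170 cos(A) cos(F), with A = shift_across and F = shift_forward: about 255 high, up to 52 fore and aft, 35 to each side. Its z axis points along the rod.
- shift_across (a joint): Sideways lean of the lever, rad: negative left, positive right, stops at -0.21 and +0.21. In the left slots about -0.16 to -0.21, in the right ones +0.16 to +0.21. Starts on the left. About 4 N at the knob moves it; friction holds it where it is left.
- shift_forward (a joint): Fore-and-aft lean of the lever, rad: positive forward, 0 neutral, stops at -0.31 and +0.31 (fully home in a slot). The lever can cross only within about 0.03 rad of 0 (the round noses guide it in from a little more). Starts anywhere along the left slots, second to first. About 4 N at the knob moves it; friction holds it where it is left.
- motor (a point): Middle of the top of the black box on the grey motor, 253 mm above the bench, the highest fixed thing near the gate: 170 mm to the left of it. The motor, 112 mm thick, lies along the feeder's y from 81 to 278 mm left of the gate. The support column beyond it (48 mm thick, 300 mm high) stands 395 mm left and 120 mm forward of the gate.
- wax_tin: Round aluminium tin with a yellow disc on the lid, 66 mm in diameter, 32 mm high, standing loose on top of the green housing to the right of the gate. Origin at the middle of its underside. Not to be disturbed.
- tape_measure: Yellow tape measure, 70 x 42 x 66 mm high, standing loose on the bench in front of the feeder, to the right. Origin at the middle of its underside. Not to be disturbed.
- ear_defenders: Red ear defenders with a black band lying loose on the bench just in front of the feeder, band towards the robot, about 160 x 165 mm and 80 mm high. Origin on the bench between the two cups. Not to be disturbed.
- spanner: Steel spanner, 160 mm long, 8 mm thick, lying loose on the bench in front of the feeder, to the left. Origin at the middle of its underside. Not to be disturbed.

How it is judged:
By the outcome, as a careful person would: the job done as asked, in the order asked, and still so for the second after the job is handed in, with the robot touching nothing.
It also fails if it takes over 61 s, if anything falls off the work surface, if the arm or the gripper's body presses on something with over 40 N, if the wrist force passes 120 N, or if a joint passes its speed limit or range.

ROBOT

A 6-joint arm with a two-finger parallel gripper is mounted at the origin on the work surface. World frame = base frame: x ahead of the robot, y to its left, z up, the work surface at z = 0. Lengths are in m, angles in rad, forces in N, time in s.
With the tool pointing down it reaches from about 0.35 to 0.85 m from the base axis. Payload 8.1 kg.
Tool frame: the origin (TCP) lies midway between the tips of the shut fingers; the grasp point (between the pads) lies robot.grip_depth behind it (robot.grip_depth is the distance from the TCP to the grasp point, in m); z points along the fingers, y is the line along which they close (so a half turn about z gives the same grasp; the last joint's range is limited). The gripper opens to 93 mm and grips with 3 to 60 N. Pads are 15 mm wide; open, the fingers measure 128 mm over their backs; the gripper's body (75 mm by 188 mm) begins 65 mm behind the grasp point.
Start: joints at [-1.195, 0.13, 1.488, -0, 1.523, -0.085], TCP at [0.267, -0.537, 0.219] pointing down, gripper open.
Joint ranges: [-2.96, 2.96], [-0.89, 2.26], [0.02, 2.5], [-1.34, 4.48], [0, 2.73], [-2.66, 2.66]. Speed limits (rad/s): [2.39, 2.39, 2.79, 3.14, 3.14, 3.14].

INTERFACE

Orientations are given as a rotation vector (axis times angle).
In Python, from plant import robot gives the robot as it stands.
- The arm moves only by the tool carry_out, never from a script. Its argument "rows" is a list of rows, each a list of 6 numbers: the shift along the tool's x, y, z in m, then the turn, a rotation vector about the tool's x, y, z in degrees. A call has 1 to 12 rows; each row is the pose to reach, as a shift and turn from the pose commanded when the call began, along the tool's axes at that moment; what a row does not reach only later rows make up. A row lasts 1/8 s, in which the tool goes at most 62.5 mm and 10.7 degrees, less where a joint would pass 70% of its speed; a pose out of reach is approached as far as the arm can. A call with a gripper value outside its range is refused whole. "jaw" is the closure in counts, from 0 (fully open) to 255 (shut), set as the call begins (left out, the last holds). The fingers move at their own pace and stop on an object; "force" is the grip in N (left out, the last holds). Time passes only in rows, so rows that repeat a pose let the fingers close. It gives the time, the measured TCP pose, the force, the opening and the grip force at its end, in the units of the state.
- robot.read_state(): the state, without advancing time (a new reading comes with each control period).
- robot.read_camera(name): name is "scene" or "side" or "wrist"; returns the picture (400x640x3 uint8, red, green, blue); there is no depth.
- robot.camera_model(name): a dict with "fx", "fy", "cx", "cy" (pixels), "dist" ([k1, k2, p1, p2, k3] as OpenCV has them; the pictures are not rectified), "R" (3x3) and "t" (3): a world point X has camera coordinates R X + t; the wrist camera has in their place "mount" (4x4, takes a point from camera to tool coordinates, whose origin is the TCP and whose axes are the flange's). Camera axes: x right, y down, z forward; pixel columns grow to the right and rows downward; lengths in m; the calibration is good to about 2 mm. A picture is of the moment at which its call begins: read the wrist's pose just before it. camera_model takes no time and is no camera call.
- robot.close_job(): hands the job in; it is judged then, once.
Trained networks look in the newest picture that a camera, given by its name, has taken for a name from the list of things; names that differ only in an ending like _2 or _b are one class to them, and where a whole thing is asked for, a point or a joint stands for the part that bears it (a point fixed in the world has none). Each returns a list of dicts, best first, with "conf" (0 to 1); they miss things now and then, are a little off and sometimes report something else, mostly with a low value. They report only what shows in the picture. A call takes as long as a camera call.
- robot.outline_of(camera, target): "pixels" (400x640 bool, what is visible of it) and "pixel" ([column, row] in pixels, amid what is visible of it).
The state is a dict: "t": time; "q": joint angles; "dq": joint speeds; "joint_torque": joint torques, N m; "tool_pos": TCP position; "orientation": TCP orientation; "force": force on the tool from outside, world axes, zero at the start; "wrist_torque": the same for the moment, N m; "opening": finger opening in m; "gripper_force": force on a finger pad.
Only numpy, scipy, OpenCV 4.12 (cv2) and the standard library are available. Lean on these libraries where they do the work, as an engineer would, in place of code of your own. Each camera call takes 0.05 s, during which the arm holds its last target. There are 200 camera calls.

## Working session

There is one attempt and no reset: what is moved stays moved. The work goes in short steps, Python scripts to look and compute and a tool call to move; the robot and the scene stay as the last step left them, time stands still between calls to the robot, and variables do not carry over. Pictures are saved under pics/ and viewed, at most 10 in all, crops included, and the job is handed in when it is done.

Besides the shell and the picture viewer there is one more tool, called as name(argument=value, ...) on one line, values as JSON. carry_out: Moves the arm, as the interface text tells. Its arguments: {"type":"object","properties":{"rows":{"type":"array"},"jaw":{"type":"number"},"force":{"type":"number"}},"required":["rows"]}

```bash
mkdir -p pics; ls; python3 - <<'E'
from plant import robot
import cv2,numpy as np
np.set_printoptions(precision=3,suppress=True)
print(robot.grip_depth,robot.read_state())
ims=[]
for n in("scene","side"):
    im=robot.read_camera(n); cv2.imwrite(f"pics/{n}0.png",im[:,:,::-1])
    m=robot.camera_model(n);print(n,m)
    for t in("knob","gate","wax_tin","motor","ear_defenders","feeder"):
        try:
            for d in robot.outline_of(n,t)[:2]: print(n,t,d["conf"],d["pixel"],d["pixels"].sum())
        except Exception as e: print(t,e)
print(robot.camera_model("wrist"))
E
```

```text
pics
0.0188 {'t': 0.0, 'q': array([-1.195,  0.131,  1.489, -0.   ,  1.523, -0.085]), 'dq': array([ 0.001,  0.001, -0.001,  0.002, -0.   ,  0.001]), 'joint_torque': array([  0.004, -55.983, -49.176,   0.077,   0.035,  -0.   ]), 'tool_pos': array([ 0.267, -0.537,  0.218]), 'orientation': array([-3.057, -0.717,  0.   ]), 'force': array([-0.678,  0.553,  0.913]), 'wrist_torque': array([ 0.004, -0.039, -0.034]), 'gripper_force': 0.0, 'opening': 0.09321813290605553}
scene {'fx': 462.2432400557539, 'fy': 462.2432400557539, 'cx': 316.6343901465569, 'cy': 203.12259658644032, 'dist': array([-0.131,  0.   ,  0.   ,  0.   ,  0.   ]), 'R': array([[-0.797,  0.604, -0.003],
       [ 0.508,  0.667, -0.545],
       [-0.327, -0.436, -0.838]]), 't': array([ 0.381, -0.166,  1.297])}
scene knob 0.72 [277.2, 163.6] 450
scene gate 0.92 [287.5, 246.8] 24361
scene gate 0.45 [377.2, 261.4] 400
scene wax_tin 0.84 [223.7, 150.8] 667
scene wax_tin 0.53 [272.6, 157.6] 389
scene motor 0.78 [285.4, 242.7] 24629
scene motor 0.47 [269.0, 157.8] 420
scene ear_defenders 0.77 [321.5, 161.8] 1919
scene feeder 0.73 [287.7
[... 221 characters left out ...]
   [-0.922, -0.196, -0.333],
       [ 0.325,  0.071, -0.943]]), 't': array([-0.082,  0.532,  0.842])}
side knob 0.88 [373.3, 184.8] 425
side gate 0.58 [356.3, 191.4] 26877
side wax_tin 0.68 [452.1, 199.4] 812
side wax_tin 0.49 [355.9, 188.4] 26769
side motor 0.85 [357.0, 190.7] 26574
side ear_defenders 0.96 [349.4, 276.9] 1984
side feeder 0.6 [356.8, 188.9] 26991
{'fx': 296.2013299852382, 'fy': 296.2013299852382, 'cx': 320.77383602908776, 'cy': 200.73545722217827, 'dist': array([-0.007,  0.   ,  0.   ,  0.   ,  0.   ]), 'mount': array([[ 0.   , -0.969, -0.246,  0.067],
       [ 1.   ,  0.001, -0.   ,  0.   ],
       [ 0.   , -0.246,  0.969, -0.166],
       [ 0.   ,  0.   ,  0.   ,  1.   ]])}
```

View pics/scene0.png

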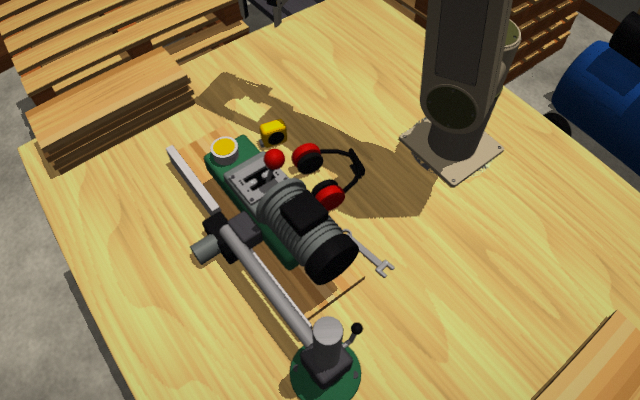

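View pics/side0.png

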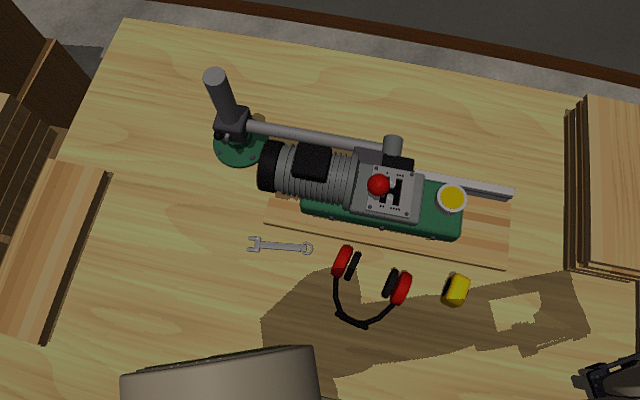

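The scene view shows the red knob at about (274,158), the tin at (224,150) and the gate plate around (262,180). In the side view the knob is at (378,185), the gate plate around (388,192) and the tin at (452,198). The lever is in the left slots. Next I'll crop for the plate corners and triangulate the knob.

```bash
cat > h.py <<'E'
import numpy as np,cv2
from plant import robot
from scipy.optimize import least_squares
np.set_printoptions(precision=4,suppress=True)
M={n:robot.camera_model(n) for n in("scene","side")}
def proj(n,X):
    m=M[n];K=np.array([[m["fx"],0,m["cx"]],[0,m["fy"],m["cy"]],[0,0,1]])
    return cv2.projectPoints(np.atleast_2d(np.array(X,float)),cv2.Rodrigues(m["R"])[0],m["t"],K,m["dist"])[0][:,0]
def onplane(n,px,z):
    m=M[n];K=np.array([[m["fx"],0,m["cx"]],[0,m["fy"],m["cy"]],[0,0,1]])
    u=cv2.undistortPoints(np.array([[px]],float),K,m["dist"])[0,0]
    d=m["R"].T@np.array([*u,1]);c=-m["R"].T@m["t"];return c+d*(z-c[2])/d[2]
def redball(n,im,c,r=22):
    b=im.astype(int);mk=((b[...,0]>90)&(b[...,1]<b[...,0]*.4)&(b[...,2]<b[...,0]*.4)).astype(np.uint8)
    k,l,s,ce=cv2.connectedComponentsWithStats(mk)
    i=min(range(1,k),key=lambda j:np.hypot(*(ce[j]-c))+(1e3 if s[j,4]<150 else 0))
    pts=cv2.findContours((l==i).astype(np.uint8),0,1)[0][0]
    return cv2.minEnclosingCircle(pts),s[i]
def tri(ps):
    return least_squares(lambda X:np.concatenate([proj(n,X)[0]-p for n,p in ps.items()]),[.6,0,.25])
E
python3 - <<'E'
from h import *
ims={n:cv2.imread(f"pics/{n}0.png")[:,:,::-1] for n in M}
ps={}
for n,c in(("scene",(274,158)),("side",(378,185))):
    (p,r),s=redball(n,ims[n],c);ps[n]=np.array(p);print(n,p,r,s)
r=tri(ps);print(r.x,r.fun)
a=ims["scene"][130:220,205:305];b=ims["side"][140:240,345:475]
a=cv2.resize(a,(400,360),interpolation=2);b=cv2.resize(b,None,fx=6,fy=6,interpolation=2)
a=cv2.resize(ims["scene"][135:215,215:315],None,fx=8,fy=7.2,interpolation=2)[:, :800]
cv2.imwrite("pics/a.png",a[:,:,::-1]);cv2.imwrite("pics/b.png",b[:,:,::-1])
E
```

```text
scene (274.0704345703125, 158.091552734375) 10.11140251159668 [264 149  21  16 252]
side (378.5, 183.5) 10.12432861328125 [369 174  20  20 312]
[ 0.5257 -0.082   0.254 ] [-0.3999 -0.1505 -0.3388  0.2026]
```

View pics/a.png

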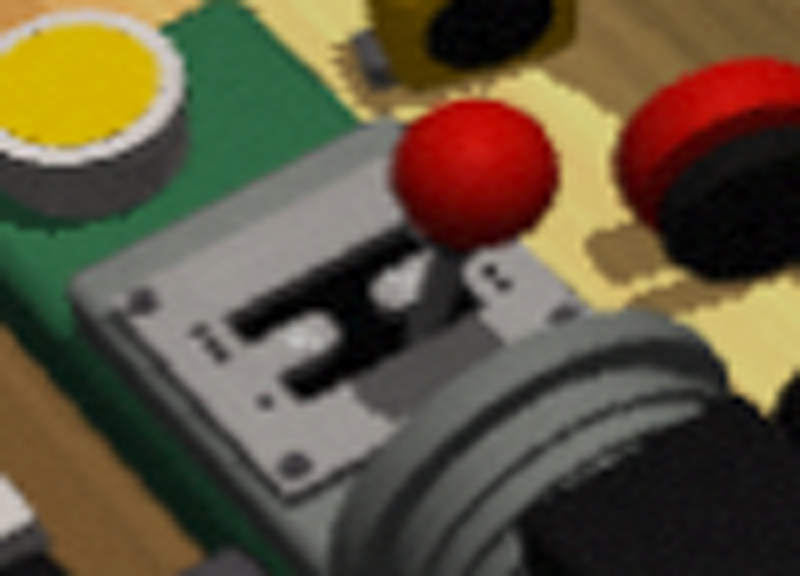

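View pics/b.png

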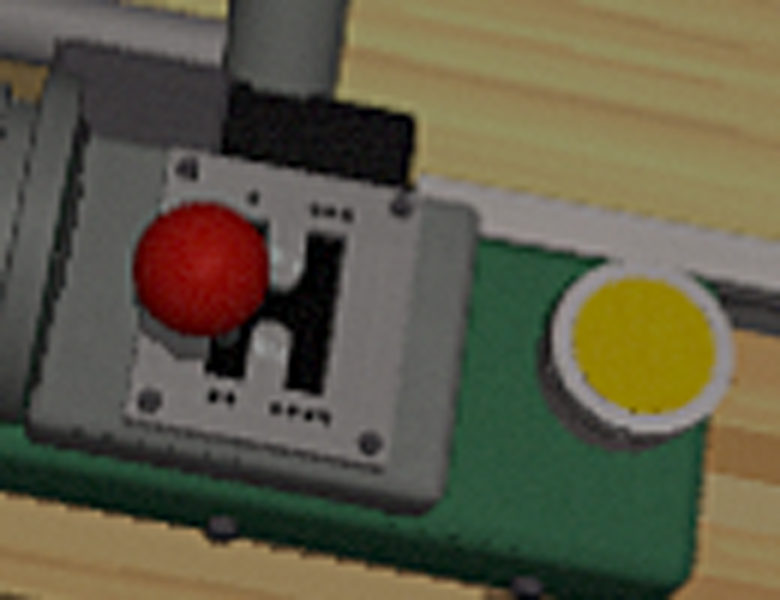

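In the crops the plate screws are at (187,168), (402,206), (149,401), (370,441) in the side view and (142,300), (296,466), (565,315) in the scene view. The lever stands in the left slots, near neutral and slightly towards 2. Next I'll work out the feeder pose from the screws.

```bash
python3 - <<'E'
from h import *
s=np.array([(187,168),(402,206),(149,401),(370,441)])/6+[345,140]-.4
W=np.array([onplane("side",p,.168) for p in s]);print(W)
c=np.array([(142,300),(296,466),(565,315)])/[8,7.2]+[215,135]-.4
V=np.array([onplane("scene",p,.168) for p in c]);print("scene FR,FL,NL",V)
FL,FR,NL,NR=W
print(np.linalg.norm(FL-NL),np.linalg.norm(FL-FR))
for v in(FL-NL,FR-NR):print(np.arctan2(v[1],v[0]))
for v in(FL-FR,NL-NR):print(np.arctan2(-v[0],v[1]))
print("yaw scene",np.arctan2(*(V[1]-V[2])[[1,0]]),np.arctan2(-(V[1]-V[0])[0],(V[1]-V[0])[1]))
g=W.mean(0)
F=(FL+FR)/2-(NL+NR)/2;L=(FL+NL)/2-(FR+NR)/2
y=np.arctan2(F[1]-L[0],F[0]+L[1]);print("gate",g,"yaw",y)
gs=(V[0]+V[2])/2;print("gate scene diag",gs)
R=np.array([[np.cos(y),-np.sin(y),0],[np.sin(y),np.cos(y),0],[0,0,1]])
k=np.array([.5257,-.082,.254]);print("knob in feeder",R.T@(k-[*((g+gs)/2)[:2],0]))
t=onplane("side",np.array([642,345])/6+[345,140],.162);print("tin",t, R.T@(t-[*g[:2],0]))
E
```

```text
[[ 0.5965 -0.0764  0.168 ]
 [ 0.5981 -0.1547  0.168 ]
 [ 0.5067 -0.078   0.168 ]
 [ 0.5082 -0.1557  0.168 ]]
scene FR,FL,NL [[ 0.5955 -0.1563  0.168 ]
 [ 0.5946 -0.0778  0.168 ]
 [ 0.5046 -0.0796  0.168 ]]
0.08981334155293677 0.07824814443116092
0.016847654090554408
0.011068096595254968
0.02044251871579494
0.019884790794577133
yaw scene 0.019122365819191498 0.012115472425626229
gate [ 0.5524 -0.1162  0.168 ] yaw 0.016841738818488737
gate scene diag [ 0.5501 -0.118   0.168 ]
knob in feeder [-0.0249  0.0355  0.254 ]
tin [ 0.5651 -0.2481  0.162 ] [ 0.0105 -0.1321  0.162 ]
```

Gate ≈ (0.551, −0.117), yaw ≈ 0.017. The knob is at feeder (−25, +35) mm, so F ≈ −0.15, and its height fits. I'll go behind the knob with the jaws shut and the closing axis along x.

carry_out(rows=[[0,0,-0.06,0,0,0],[0,0,-0.12,0,0,0],[0.04,-0.036,-0.13,0,0,-8],[0.08,-0.072,-0.13,0,0,-16],[0.12,-0.108,-0.13,0,0,-24],[0.16,-0.144,-0.13,0,0,-32],[0.2,-0.18,-0.13,0,0,-40],[0.24,-0.216,-0.13,0,0,-48],[0.28,-0.25,-0.13,0,0,-56],[0.32,-0.288,-0.13,0,0,-64.6],[0.366,-0.327,-0.13,0,0,-64.6],[0.366,-0.327,-0.13,0,0,-64.6]], jaw=255, force=20)

```text
t: 2.2
tool_pos: [0.4501, -0.0781, 0.3488]
orientation: [-2.195, -2.248, -0.002]
force: [-0.4, -0.3, -0.3]
opening: 0.0003
gripper_force: 0.0
```

carry_out(rows=[[-0.004,0,0.05,0,0,0],[-0.004,0,0.1,0,0,0],[-0.004,0,0.117,0,0,0],[-0.004,0.015,0.117,0,0,0],[-0.004,0.03,0.117,0,0,0],[-0.004,0.04,0.117,0,0,0],[-0.004,0.045,0.117,0,0,0],[-0.004,0.05,0.117,0,0,0],[-0.004,0.05,0.117,0,0,0]])

```text
t: 3.32
tool_pos: [0.4993, -0.0853, 0.2324]
orientation: [2.202, 2.24, -0.0]
force: [-4.1, -0.1, 3.9]
opening: 0.0006
gripper_force: 2.1
```

```bash
cat >> h.py <<'E'
def look(c_scene=(274,158),c_side=(378,185),tag=None):
    ps={}
    for n,c in(("scene",c_scene),("side",c_side)):
        im=robot.read_camera(n)
        if tag: cv2.imwrite(f"pics/{n}{tag}.png",im[:,:,::-1])
        try:
            (p,r),s=redball(n,im,c);print(n,np.array(p),r,s)
            ps[n]=np.array(p)
        except Exception as e: print(e)
        print(n,[(d["conf"],d["pixel"]) for d in robot.outline_of(n,"knob")[:2]])
    y=.017;R=np.array([[np.cos(y),-np.sin(y)],[np.sin(y),np.cos(y)]])
    f=lambda X:R.T@(X[:2]-[.5513,-.117])*1e3
    for n in ps: print(n,"at z .252",f(onplane(n,ps[n],.252)))
    if len(ps)==2:r=tri(ps);print("knob feeder",f(r.x),r.x,r.fun)
    s=robot.read_state();print(s["tool_pos"],s["force"],s["t"])
E
python3 -c "
from h import *
look(tag=1)"
```

```text
scene [269.5    156.8333] 7.720921993255615 [262 151  16  13 154]
scene [(0.62, [271.1, 164.5])]
side [405. 291.] 13.416507720947266 [399 279  13  25  63]
side []
scene at z .252 [-20.7223  26.2455]
side at z .252 [-214.5279  -40.9508]
knob feeder [-151.4634 -119.2096] [ 0.4019 -0.2388 -0.0178] [17.1181  6.022  13.6854 -7.9249]
[ 0.4992 -0.0851  0.232 ] [-4.3267 -0.2339  4.4363] 3.525
```

View pics/side1.png

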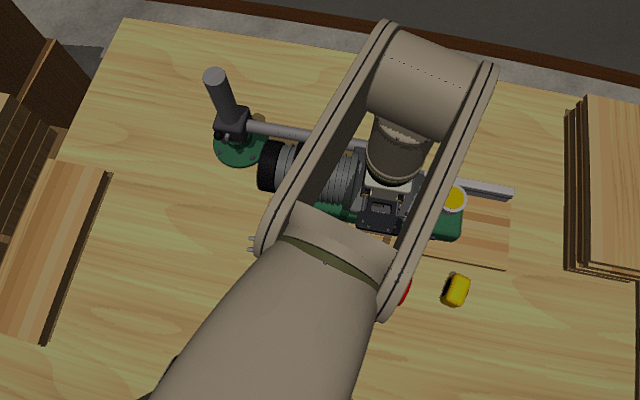

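The side view shows the arm covering the knob. The force (−4 N) says contact is made. I'll use the wrist camera to locate the knob.

```bash
cat >> h.py <<'E'
def wlook(tag=None,z=.252):
    m=robot.camera_model("wrist");s=robot.read_state();im=robot.read_camera("wrist")
    if tag: cv2.imwrite(f"pics/w{tag}.png",im[:,:,::-1])
    b=im.astype(int);mk=((b[...,0]>60)&(b[...,1]<b[...,0]*.45)&(b[...,2]<b[...,0]*.45)).astype(np.uint8)
    k,l,st,ce=cv2.connectedComponentsWithStats(mk)
    K=np.array([[m["fx"],0,m["cx"]],[0,m["fy"],m["cy"]],[0,0,1]])
    Rw=cv2.Rodrigues(s["orientation"])[0];T=m["mount"]
    y=.017;R=np.array([[np.cos(y),-np.sin(y)],[np.sin(y),np.cos(y)]])
    for i in range(1,k):
        if st[i,4]<200: continue
        pts=cv2.findContours((l==i).astype(np.uint8),0,1)[0][0]
        p,r=cv2.minEnclosingCircle(pts)
        u=cv2.undistortPoints(np.array([[p]]),K,m["dist"])[0,0]
        d=Rw@(T[:3,:3]@np.array([*u,1]));c=s["tool_pos"]+Rw@T[:3,3]
        X=c+d*(z-c[2])/d[2]
        print("wrist",np.array(p),r,st[i],X,"feeder",R.T@(X[:2]-[.5513,-.117])*1e3,"r_exp",m["fx"]*.022/((z-c[2])/d[2]))
    print(s["tool_pos"],s["force"],s["t"])
E
python3 -c "
from h import *
wlook(1)"
```

```text
wrist [241.5 147.5] 34.56163787841797 [ 208  131   68   35 1760] [ 0.4591 -0.0286  0.252 ] feeder [-90.6645  89.9446] r_exp 45.36327174211746
wrist [389.  241.5] 40.524784088134766 [ 349  212   81   37 2099] [ 0.5343 -0.0761  0.252 ] feeder [-16.2877  41.2328] r_exp 41.865992189970655
wrist [196. 258.] 13.038504600524902 [191 245  18  27 290] [ 0.432  -0.0873  0.252 ] feeder [-118.7759   31.7289] r_exp 41.258951012941765
[ 0.4992 -0.0851  0.232 ] [-4.3267 -0.2339  4.4363] 3.525
```

View pics/w1.png

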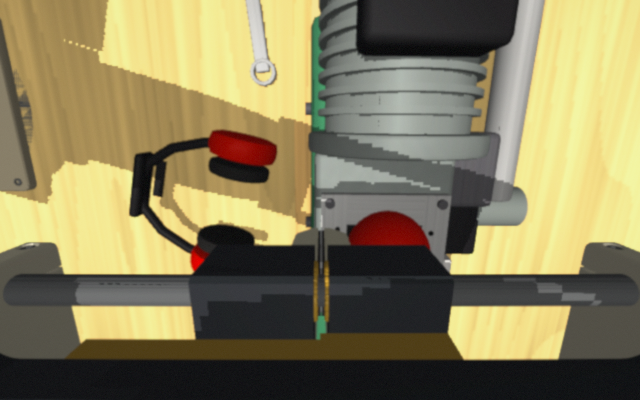

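The wrist picture shows the knob's top at columns 349–430, from row 212, partly hidden by the gripper. Its x in the feeder is ≈ −16 mm (it was −25), so about 15 mm more is needed.

carry_out(rows=[[0,0.005,0,0,0,0],[0,0.01,0,0,0,0],[0,0.0145,0,0,0,0],[0,0.0145,0,0,0,0]])

```text
t: 4.08
tool_pos: [0.5139, -0.0846, 0.2315]
orientation: [-2.202, -2.241, 0.0]
force: [-3.2, -0.1, 3.4]
opening: 0.0006
gripper_force: 1.8
```

```bash
python3 -c "
from h import *
wlook(2)"
```

```text
wrist [228.6389 148.5347] 34.96416473388672 [ 195  131   69   36 1805] [ 0.4677 -0.0287  0.252 ] feeder [-82.0426  89.6801] r_exp 45.45836239767145
wrist [389.5 243.5] 41.01838684082031 [ 349  213   82   38 2043] [ 0.5493 -0.0765  0.252 ] feeder [-1.287  40.5187] r_exp 41.92598780423706
wrist [189.9348 259.6739] 15.506821632385254 [179 246  27  29 500] [ 0.4437 -0.0877  0.252 ] feeder [-107.129    31.1536] r_exp 41.32035609923753
[ 0.5139 -0.0846  0.2315] [-3.2408 -0.0708  3.3991] 4.075
```

Knob x ≈ −1 mm, which is neutral. Now back off, up, and down into the gap on the knob's left.

carry_out(rows=[[0,-0.02,0,0,0,0],[0,-0.025,-0.035,0,0,0],[0,-0.025,-0.075,0,0,0],[0.02,-0.01,-0.075,0,0,0],[0.0345,0.02,-0.075,0,0,0],[0.0345,0.0365,-0.075,0,0,0],[0.0345,0.0365,-0.075,0,0,0],[0.0345,0.0365,-0.04,0,0,0],[0.0345,0.0365,-0.025,0,0,0],[0.0345,0.0365,-0.025,0,0,0]])

```text
t: 5.38
tool_pos: [0.5485, -0.0495, 0.2553]
orientation: [-2.201, -2.239, 0.002]
force: [-0.2, -0.5, -0.4]
opening: 0.0006
gripper_force: 0.0
```

```bash
python3 -c "
from h import *
wlook(3);look(tag=3)"; python3 - <<'E'
import cv2,numpy as np
a=cv2.resize(cv2.imread('pics/scene3.png')[100:240,180:360],(720,560),interpolation=2)
cv2.imwrite('pics/c3.png',a)
E
```

```text
wrist [210.  172.5] 32.46931457519531 [ 178  158   65   34 1714] [ 0.4834 -0.0093  0.252 ] feeder [-66.0236 108.8401] r_exp 38.26424245662007
[ 0.5485 -0.0495  0.2553] [-0.2263 -0.4992 -0.3851] 5.375
scene [305.5 153. ] 13.82941722869873 [292 143  28  17 194]
scene [(0.59, [261.7, 174.7]), (0.28, [291.0, 251.9])]
side [401.2353 288.5294] 15.290831565856934 [393 274  19  30 318]
side []
scene at z .252 [-85.1817  64.3411]
side at z .252 [-211.4962  -33.8449]
knob feeder [-181.7795  -68.1273] [ 0.3707 -0.1882  0.0509] [ 0.3706  0.1207  0.2893 -0.1642]
[ 0.5503 -0.0497  0.2581] [ 0.2573  0.3299 -0.4283] 5.625
```

View pics/c3.png

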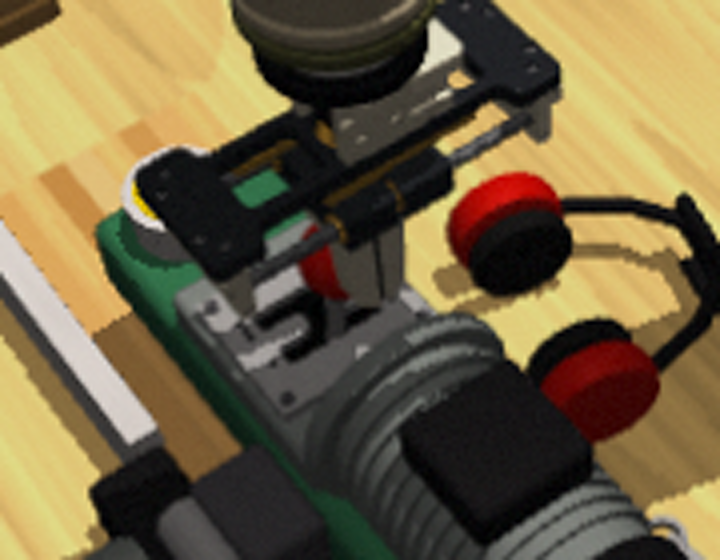

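View pics/w3.png

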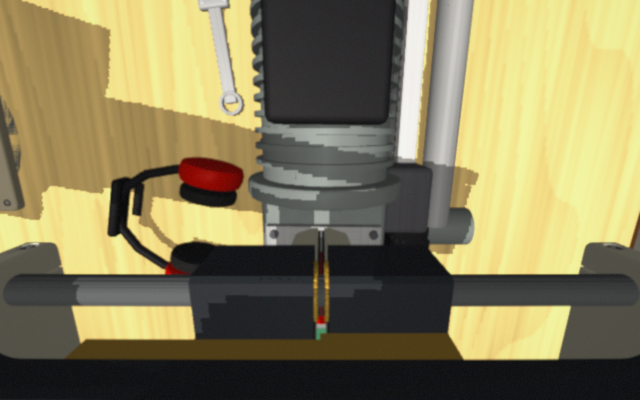

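The crop shows the fingertips just left of the knob and clear of the motor (the wrist view agrees). Next: lower, then push right.

carry_out(rows=[[0,0,0.01,0,0,0],[0,0,0.02,0,0,0],[-0.01,0,0.02,0,0,0],[-0.02,0,0.02,0,0,0],[-0.03,0,0.02,0,0,0],[-0.04,0,0.02,0,0,0],[-0.04,0,0.02,0,0,0]])

```text
t: 6.5
tool_pos: [0.5505, -0.0898, 0.2369]
orientation: [-2.202, -2.24, -0.001]
force: [-0.3, 4.0, 1.7]
opening: 0.0008
gripper_force: 1.4
```

Force is 4 N sideways, as expected of a moving lever. Going on.

carry_out(rows=[[-0.01,0,0,0,0,0],[-0.018,0,0,0,0,0],[-0.024,0,0,0,0,0],[-0.028,0,0,0,0,0],[-0.031,0,0,0,0,0],[-0.031,0,0,0,0,0]])

```text
t: 7.25
tool_pos: [0.5508, -0.1207, 0.2363]
orientation: [-2.202, -2.24, 0.001]
force: [0.0, 2.5, 1.2]
opening: 0.0002
gripper_force: 1.3
```

carry_out(rows=[[-0.0015,0,0,0,0,0],[-0.0015,0,0,0,0,0],[0.015,0,0,0,0,0],[0.015,0,-0.04,0,0,0],[0.015,0,-0.075,0,0,0],[0.01,-0.04,-0.075,0,0,0],[-0.01,-0.0735,-0.075,0,0,0],[-0.03,-0.0735,-0.075,0,0,0],[-0.03,-0.0735,-0.075,0,0,0]])

```text
t: 8.38
tool_pos: [0.4783, -0.1526, 0.3118]
orientation: [2.203, 2.238, 0.0]
force: [0.2, 0.2, 0.8]
opening: 0.0005
gripper_force: 0.0
```

```bash
python3 -c "
from h import *
wlook(4);look((262,150),(395,185),tag=4)"; python3 - <<'E'
import cv2,numpy as np
a=cv2.resize(cv2.imread('pics/scene4.png')[110:220,200:320],(480,440),interpolation=2)
b=cv2.resize(cv2.imread('pics/w4.png')[100:320,300:500],(320,352),interpolation=2)
o=np.zeros((440,800,3),np.uint8);o[:,:480]=a;o[:352,480:]=b
cv2.imwrite('pics/c4.png',o)
E
```

```text
wrist [268.5  96. ] 28.93537139892578 [ 241   79   57   31 1125] [ 0.4387 -0.0651  0.252 ] feeder [-111.6994   53.8491] r_exp 30.54649236070757
wrist [249. 194.] 26.683427810668945 [ 223  181   53   29 1064] [ 0.4215 -0.1378  0.252 ] feeder [-130.1103  -18.6104] r_exp 28.19166244832106
wrist [411.2387 212.5662] 27.80173683166504 [ 384  187   56   53 2358] [ 0.5496 -0.1509  0.252 ] feeder [ -2.2844 -33.8646] r_exp 27.73355135133653
[ 0.4783 -0.1526  0.3118] [0.1591 0.2175 0.7803] 8.375
scene [305.5 153. ] 13.82941722869873 [292 143  28  16 190]
scene [(0.65, [253.5, 149.4])]
min() iterable argument is empty
side [(0.61, [402.3, 184.5])]
scene at z .252 [-85.1817  64.3411]
[ 0.4785 -0.1512  0.3114] [ 0.8377 -0.4205  0.398 ] 8.625
```

View pics/c4.png

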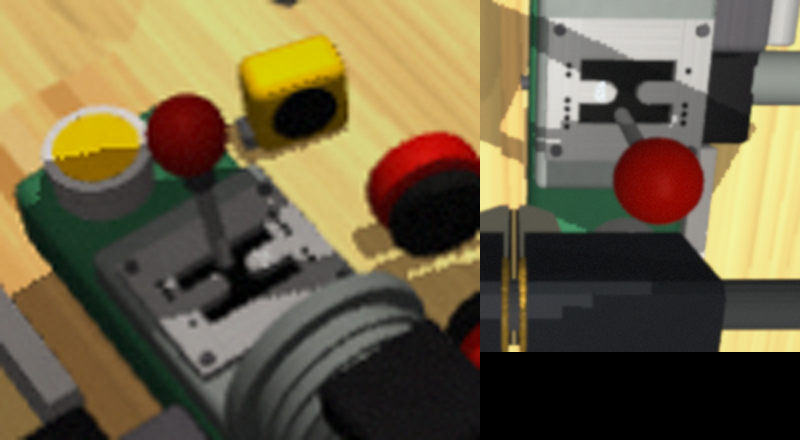

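The crops show the knob on the right in neutral, at feeder (−2, −34) mm. The lever rod is in the right slot line, and the fingers stand behind it in line. Lower, then push forward.

carry_out(rows=[[0,0,0.05,0,0,0],[0,0,0.083,0,0,0],[0,0.01,0.083,0,0,0],[0,0.02,0.083,0,0,0],[0,0.03,0.083,0,0,0],[0,0.04,0.083,0,0,0],[0,0.05,0.083,0,0,0],[0,0.058,0.083,0,0,0],[0,0.066,0.083,0,0,0],[0,0.074,0.083,0,0,0],[0,0.08,0.083,0,0,0],[0,0.08,0.083,0,0,0]])

```text
t: 10.12
tool_pos: [0.5581, -0.1502, 0.2281]
orientation: [-2.201, -2.24, 0.0]
force: [-1.6, -0.1, 0.8]
opening: 0.0004
gripper_force: 1.2
```

carry_out(rows=[[0,0.004,0,0,0,0],[0,0.007,0,0,0,0],[0,0.009,0,0,0,0],[0,0.01,0,0,0,0],[0,0.01,0,0,0,0]])

```text
t: 10.75
tool_pos: [0.568, -0.1502, 0.2287]
orientation: [2.202, 2.241, 0.0]
force: [-3.5, -0.2, -2.0]
opening: 0.0004
gripper_force: 1.6
```

```bash
python3 -c "
from h import *
wlook(5,.243)"
```

```text
wrist [176.2857  88.0952] 39.86110305786133 [ 138   68   78   39 1905] [ 0.4964 -0.0664  0.243 ] feeder [-54.075   51.5182] r_exp 45.7831583675538
wrist [161.  208.5] 35.59855270385742 [ 126  196   71   35 1749] [ 0.4821 -0.1269  0.243 ] feeder [-69.3274  -8.7281] r_exp 41.475687663570376
wrist [386.5 239.5] 37.769134521484375 [ 349  213   76   33 1939] [ 0.6032 -0.1423  0.243 ] feeder [ 51.4403 -26.173 ] r_exp 40.36388134122883
[ 0.568  -0.1502  0.2287] [-3.4753 -0.2279 -1.9674] 10.75
```

Nearly home, but no stop felt yet. Creeping on until the force rises.

carry_out(rows=[[0,0.001,0,0,0,0],[0,0.002,0,0,0,0],[0,0.002,0,0,0,0]])

```text
t: 11.18
tool_pos: [0.5699, -0.1502, 0.2285]
orientation: [-2.202, -2.241, 0.0]
force: [-5.0, 0.9, -2.0]
opening: 0.0007
gripper_force: 2.2
```

carry_out(rows=[[0,0.001,0,0,0,0],[0,0.002,0,0,0,0],[0,0.002,0,0,0,0]])

```text
t: 11.55
tool_pos: [0.5715, -0.1501, 0.2283]
orientation: [-2.201, -2.24, 0.001]
force: [-5.8, 0.0, -3.0]
opening: 0.0004
gripper_force: 3.0
```

carry_out(rows=[[0,0.001,0,0,0,0],[0,0.002,0,0,0,0],[0,0.002,0,0,0,0]])

```text
t: 11.92
tool_pos: [0.573, -0.15, 0.2279]
orientation: [-2.201, -2.239, 0.002]
force: [-8.5, 1.0, -4.0]
opening: 0.0006
gripper_force: 3.8
```

```bash
python3 -c "
from h import *
wlook(6,.243)"
```

```text
wrist [171.5695  89.2674] 40.181671142578125 [ 133   68   79   39 1917] [ 0.4993 -0.0668  0.243 ] feeder [-51.1334  51.0621] r_exp 45.89337621946167
wrist [157.3867 209.4887] 35.41904067993164 [ 122  196   71   35 1767] [ 0.4855 -0.1271  0.243 ] feeder [-66.0037  -9.004 ] r_exp 41.5762393733383
wrist [382. 239.] 37.33640670776367 [ 345  212   75   34 1933] [ 0.6056 -0.1415  0.243 ] feeder [ 53.8286 -25.4377] r_exp 40.60252416888116
[ 0.573  -0.15    0.2279] [-8.4679  0.9993 -3.9889] 11.925
```

The force is rising and the knob no longer follows, so it is at the stop. One firm last press, then retreat.

carry_out(rows=[[0,0.003,0,0,0,0],[0,0.005,0,0,0,0],[0,0.005,0,0,0,0]])

```text
t: 12.35
tool_pos: [0.577, -0.1498, 0.2271]
orientation: [-2.199, -2.237, 0.005]
force: [-11.4, 1.2, -3.9]
opening: 0.0005
gripper_force: 5.7
```

carry_out(rows=[[0,-0.01,0,0,0,0],[0,-0.05,0,0,0,0],[0,-0.08,-0.02,0,0,0],[0,-0.09,-0.07,0,0,0],[0,-0.1,-0.12,0,0,0],[-0.05,-0.12,-0.13,0,0,0],[-0.1,-0.14,-0.13,0,0,0],[-0.15,-0.15,-0.13,0,0,0],[-0.2,-0.15,-0.13,0,0,0],[-0.25,-0.15,-0.13,0,0,0],[-0.28,-0.15,-0.13,0,0,0],[-0.28,-0.15,-0.13,0,0,0]])

```text
t: 13.85
tool_pos: [0.4339, -0.4348, 0.3587]
orientation: [2.203, 2.237, 0.0]
force: [0.1, 1.2, -0.6]
opening: 0.0007
gripper_force: 0.0
```

```bash
python3 -c "
from h import *
look((240,165),(395,160),tag=7)"; python3 - <<'E'
import cv2,numpy as np
a=cv2.imread('pics/scene7.png')[100:240,180:320];b=cv2.imread('pics/side7.png')[130:270,340:480]
cv2.imwrite('pics/c7.png',np.hstack([cv2.resize(i,(400,400),interpolation=2) for i in(a,b)]))
E
```

```text
scene [224.5 157. ] 9.708344459533691 [215 149  20  17 250]
scene [(0.9, [231.0, 164.0])]
side [417.4338 153.9559] 9.782218933105469 [409 146  19  18 279]
side [(0.73, [410.3, 159.6])]
scene at z .252 [ 52.8414 -31.8372]
side at z .252 [ 52.8179 -31.8042]
knob feeder [ 52.8322 -31.8181] [ 0.6047 -0.1479  0.252 ] [ 0.0087  0.004   0.0076 -0.0049]
[ 0.4345 -0.4319  0.3596] [-0.0269 -0.3917  0.2587] 14.05
```

View pics/c7.png

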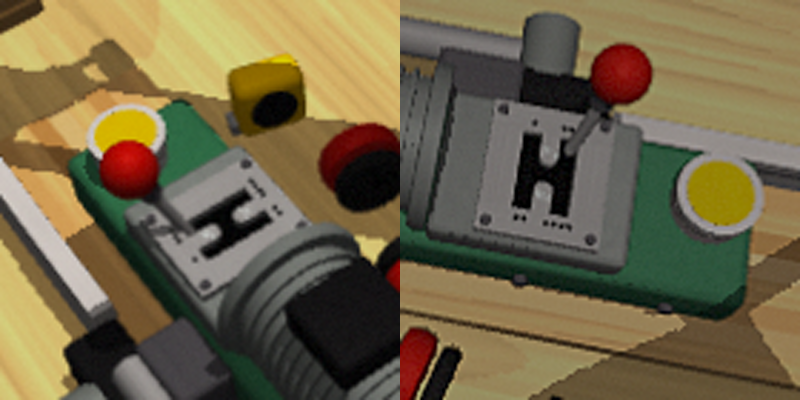

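Both views show the lever in the far right slot, with the knob at feeder (+53, −32) mm. That is the full-home position of 52 mm. The tin and the rest have not moved, and the hand is clear.

```bash
python3 -c "
from plant import robot
print(robot.close_job())"
```

```text
the job is handed in; nothing more can be done
None
```

The lever is fully home in third gear: the final camera check put the knob about 53 mm forward and 32 mm right of the gate's middle. It was moved only by pushing with shut fingers, the hand is well clear, and I handed the job in at about 14 s; the tin looked unmoved, and no move went near the tape measure, ear defenders or spanner.

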